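Lids onto the slatted boxes

TASK

Close the three open wooden boxes on the bench: find the three slatted lids with grip bars and set each one on the box of its own outline (long, square or small), flat on the rim and lined up with the box's edges all round. Leave the plain plywood panel and the cork sanding block where they lie.

Things in the scene. Friction and masses are not known exactly. Their poses are not given: they have to be found in the camera images.
- lid_long_centre (a point): The long slatted lid, loose, flat, under 0.12 kg: 140 x 60 mm (x by y), 42 mm high in all. Six pale cross slats on dark rails form a 12 mm thick deck with a flat underside; on its middle stands a wooden grip bar along x, 70 mm long, 14 wide (y), 30 tall, to be pinched across y. The point is the lid's centre, 21 mm above its underside and 9 mm above the deck; z up.
- box_long_mouth (a point): The long wooden box, 140 x 60 mm outside (x by y), 55 mm high, open at the top, with dark corner posts and walls 8 mm thick; loose, 0.15 to 0.45 kg, standing on the bench. The point is the centre of its mouth, level with the rim, 55 mm above the bench; z points up.
- lid_square_centre (a point): The square slatted lid, loose, flat, under 0.12 kg: 96 x 96 mm (x by y), 42 mm high in all. Five pale cross slats on dark rails form a 12 mm thick deck with a flat underside; on its middle stands a wooden grip bar along x, 60 mm long, 14 wide (y), 30 tall, to be pinched across y. The point is the lid's centre, 21 mm above its underside and 9 mm above the deck; z up.
- box_square_mouth (a point): The square wooden box, 96 x 96 mm outside (x by y), 55 mm high, open at the top, with dark corner posts and walls 8 mm thick; loose, 0.15 to 0.45 kg, standing on the bench. The point is the centre of its mouth, level with the rim, 55 mm above the bench; z points up. Being square, it takes its lid turned either way.
- lid_small_centre (a point): The small slatted lid, loose, flat, under 0.12 kg: 84 x 60 mm (x by y), 42 mm high in all. Four pale cross slats on dark rails form a 12 mm thick deck with a flat underside; on its middle stands a wooden grip bar along x, 60 mm long, 14 wide (y), 30 tall, to be pinched across y. The point is the lid's centre, 21 mm above its underside and 9 mm above the deck; z up.
- box_small_mouth (a point): The small wooden box, 84 x 60 mm outside (x by y), 55 mm high, open at the top, with dark corner posts and walls 8 mm thick; loose, 0.15 to 0.45 kg, standing on the bench. The point is the centre of its mouth, level with the rim, 55 mm above the bench; z points up.
- panel_centre (a point): A plain solid plywood panel, 100 x 75 x 12 mm, without slats or bar, lying on the bench; not a lid. The point is its centre, 6 mm above the bench.
- sander_centre (a point): A cork sanding block, 105 x 65 x 24 mm, plain brown with a dark sole, lying on the bench; not a lid. The point is its centre, 12 mm above the bench.
There are look-alikes about, which are no part of the job. What is shaped like the part that bears lid_long_centre but pink is not meant.

How it is judged:
At the end, for the whole second after the job is handed in: Each slatted lid lies flat (within 0.08 rad, and within 4 mm of resting height) on the rim of the box of its own outline, centred within 10 mm and lined up within 0.15 rad (the square one either way round); the boxes stand upright on the bench, and the lids are released and at rest (horizontal distance between lid_long_centre and box_long_mouth below 0.01 m and z of lid_long_centre in the frame of box_long_mouth between 0.017 and 0.025 m and angle between the x axis of lid_long_centre and the x axis of box_long_mouth, either way round below 0.15 rad and angle between each of lid_long_centre, box_long_mouth, lid_square_centre, box_square_mouth, lid_small_centre, box_small_mouth's own z axis and vertical below 0.08 rad and height (world z) of each of box_long_mouth, box_square_mouth, box_small_mouth below 0.06 m and linear speed of each of lid_long, lid_square, lid_small below 0.02 m/s and contact force between each of lid_long, lid_square, lid_small and the fingers below 0.05 N and horizontal distance between lid_square_centre and box_square_mouth below 0.01 m and z of lid_square_centre in the frame of box_square_mouth between 0.017 and 0.025 m and (angle between the x axis of lid_square_centre and the x axis of box_square_mouth, either way round below 0.15 rad or angle between the x axis of lid_square_centre and the y axis of box_square_mouth, either way round below 0.15 rad) and horizontal distance between lid_small_centre and box_small_mouth below 0.01 m and z of lid_small_centre in the frame of box_small_mouth between 0.017 and 0.025 m and angle between the x axis of lid_small_centre and the x axis of box_small_mouth, either way round below 0.15 rad); the robot touches nothing.
It fails at once if the plywood panel is moved from its place by more than 25 mm (distance of panel_centre from where it was at the start of the episode above 0.025 m).
It fails at once if the cork sanding block is moved from its place by more than 25 mm (distance of sander_centre from where it was at the start of the episode above 0.025 m).
It also fails if it takes over 88 s, if anything falls off the work surface, if the arm or the gripper's body presses on something with over 40 N, if the wrist force passes 120 N, or if a joint passes its speed limit or range.

ROBOT

A 7-joint arm with a two-finger parallel gripper is mounted at the origin on the work surface. World frame = base frame: x ahead of the robot, y to its left, z up, the work surface at z = 0. Lengths are in m, angles in rad, forces in N, time in s.
With the tool pointing down it reaches from about 0.4 to 0.85 m from the base axis. Payload 4.5 kg.
Tool frame: the origin (TCP) lies between the finger pads; the fingertips stand r.tip_reach ahead of it and the grasp point (between the pads) lies 11 mm behind it (r.tip_reach is the distance from the TCP to the fingertips, in m); z points along the fingers, y is the line along which they close (so a half turn about z gives the same grasp; the last joint's range is limited). The gripper opens to 88 mm and grips with 3 to 60 N. Pads are 18 mm wide; open, the fingers measure 123 mm over their backs; the gripper's body (75 mm by 187 mm) begins 45 mm behind the grasp point.
Start: joints at [-1.236, 0.689, -0.195, 1.565, 0.157, 0.902, -0.215], TCP at [0.185, 0.597, 0.247] pointing down, gripper open.
Joint ranges: [-3.01, 3.01], [-0.46, 2.08], [-1.47, 1.51], [0.13, 2.56], [-1, 4.14], [0.04, 2.09], [-2.66, 2.66]. Speed limits (rad/s): [2.57, 2.57, 3.14, 3.14, 3.14, 3.14, 3.14].

INTERFACE

Orientations are given as a unit quaternion [x, y, z, w].
In Python, from plant import r, vision, workorder gives the robot as it stands.
- The arm moves only by the tool drive_tool, never from a script. Its argument "targets" is a list of rows, each an object of numbers: "tx", "ty", "tz": the shift along the world's x, y, z in units of 0.03 m (1.0 is 0.03 m); "wx", "wy", "wz": the turn, a rotation vector about the world's x, y, z in units of 60 degrees (1.0 is 60 degrees); "claw": the opening, from -1 (shut) to 1 (fully open). A call has exactly 8 rows; each row shifts and turns the commanded pose from where the row before left it; what a row does not reach is not made up. A row lasts 1/10 s, in which the tool goes at most 50 mm and 8.59 degrees, less where a joint would pass 70% of its speed; a pose out of reach is approached as far as the arm can. A call with a number of a shift or a turn outside -1 to 1 is refused whole. A call with a gripper value outside its range is refused whole. The fingers move at their own pace and stop on an object; "force" is the grip in N (left out, the last holds). Time passes only in rows, so rows that do not move let the fingers close, or fill a call up. It gives the time, the measured TCP pose, the force, the opening and the grip force at its end, in the units of the state.
- r.get_state(): the state, without advancing time (a new reading comes with each control period).
- vision.snapshot(name): name is "scene" or "side" or "wrist"; returns a dict with "image" (400x640x3 uint8, blue, green, red), "range_z" (400x640 float32, m along the optical axis (not along the pixel's ray), 0 where there is no reading), "K" (3x3 intrinsics, pixels), "cam_to_world" (4x4, takes a point from camera to world coordinates). Camera axes: x right, y up, looking along -z (the intrinsics and any distortion apply to the point x, -y, -z); pixel columns grow to the right and rows downward; lengths in m; the calibration is good to about 2 mm. A picture is of the moment at which its call begins.
- workorder.finish_job(): hands the job in; it is judged then, once.
The state is a dict: "clock": time; "q": joint angles; "qd": joint speeds; "joint_torque": joint torques, N m; "tool_pos": TCP position; "eef_rot": TCP orientation; "contact_force": force on the tool from outside, world axes, zero at the start; "moment": the same for the moment, N m; "opening": opening from 0.0 (shut) to 1.0 (fully open); "finger_force": force on a finger pad.
Only numpy, scipy, OpenCV 4.12 (cv2) and the standard library are available. Lean on these libraries where they do the work, as an engineer would, in place of code of your own. Each camera call takes 0.05 s, during which the arm holds its last target. There are 200 camera calls.

## Working session

There is one attempt and no reset: what is moved stays moved. The work goes in short steps, Python scripts to look and compute and a tool call to move; the robot and the scene stay as the last step left them, time stands still between calls to the robot, and variables do not carry over. Pictures are saved under pics/ and viewed, at most 14 in all, crops included, and the job is handed in when it is done.

Besides the shell and the picture viewer there is one more tool, called after "Request:" by a JSON object that holds its "fn" and its "kwargs". drive_tool: Moves the arm, as the interface text tells. Its arguments: {"type":"object","properties":{"targets":{"type":"array","items":{"type":"object","properties":{"tx":{"type":"number"},"ty":{"type":"number"},"tz":{"type":"number"},"wx":{"type":"number"},"wy":{"type":"number"},"wz":{"type":"number"},"claw":{"type":"number"}}}},"force":{"type":"number"}},"required":["targets"]}

```bash
mkdir -p pics; ls
python3 - <<'E'
from plant import r,vision
import cv2,numpy as np
s=r.get_state();print({k:np.round(v,3).tolist() for k,v in s.items()},r.tip_reach)
for n in("scene","side"):
    d=vision.snapshot(n);cv2.imwrite(f"pics/{n}0.png",d["image"]);np.savez(f"pics/{n}0.npz",**d);print(d["K"],d["cam_to_world"].round(3))
E
```

```text
pics
{'clock': 0.0, 'q': [-1.236, 0.69, -0.194, 1.566, 0.157, 0.903, -0.215], 'qd': [-0.001, 0.001, 0.001, -0.002, -0.001, -0.001, -0.001], 'joint_torque': [-0.0, -52.757, -1.268, -15.343, -0.053, 0.007, 0.0], 'tool_pos': [0.185, 0.596, 0.246], 'eef_rot': [0.15, 0.989, -0.001, -0.0], 'contact_force': [-0.632, 0.394, -0.2], 'moment': [-0.011, -0.036, -0.015], 'finger_force': 0.0, 'opening': 0.998} 0.008
[[407.98063038   0.         320.81422676]
 [  0.         407.98063038 198.17546111]
 [  0.           0.           1.        ]] [[ 0.166 -0.529  0.832  1.446]
 [ 0.986  0.081 -0.145 -0.204]
 [ 0.01   0.845  0.535  0.699]
 [ 0.     0.     0.     1.   ]]
[[433.03547396   0.         322.91503732]
 [  0.         433.03547396 197.70978975]
 [  0.           0.           1.        ]] [[ 0.807  0.43  -0.404 -0.033]
 [-0.59   0.592 -0.549 -0.67 ]
 [ 0.003  0.681  0.732  0.936]
 [ 0.     0.     0.     1.   ]]
```

View pics/scene0.png

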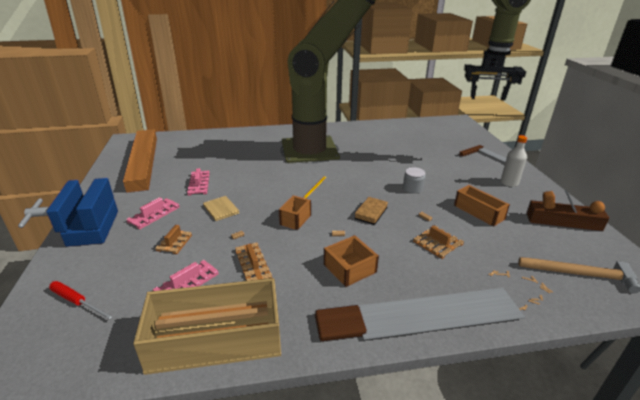

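View pics/side0.png

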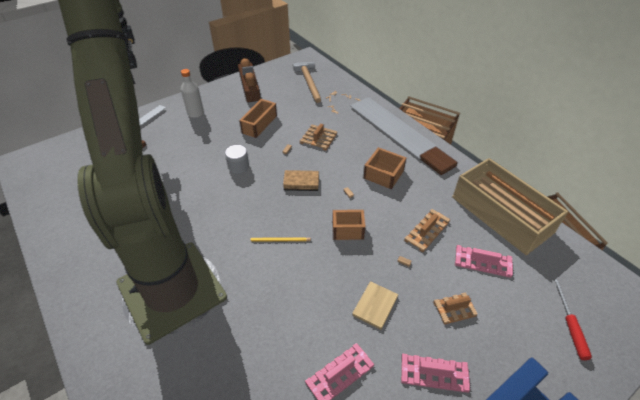

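The scene picture shows these candidates:
- **Wooden lids:** (173,239), (253,262) and (438,240).
- **Pink look-alikes:** (198,181), (152,212) and (187,276). None of these is meant.
- **Boxes:** (295,212) small, (350,260) square, (482,205) long.
- **Not lids:** the panel at (220,208) and the sander at (371,210).

By outline, lid (253,262) looks long, (438,240) square and (173,239) small. I'll measure them with depth and check in one crop.

```bash
cat > h.py <<'E'
import numpy as np,cv2
def cloud(d):
    v,u=np.mgrid[:400,:640];z=d["range_z"];K=d["K"]
    p=np.stack([(u-K[0,2])/K[0,0]*z,-(v-K[1,2])/K[1,1]*z,-z,np.ones_like(z)],-1)
    return (p@d["cam_to_world"].T)[...,:3],z>0
def pix2w(d,u,v,h):
    K=d["K"];T=d["cam_to_world"];g=T[:3,:3]@np.array([(u-K[0,2])/K[0,0],-(v-K[1,2])/K[1,1],-1]);o=T[:3,3]
    return o+g*(h-o[2])/g[2]
def rect(P,c,R,lo,hi):
    m=(np.hypot(P[:,0]-c[0],P[:,1]-c[1])<R)&(P[:,2]>lo)&(P[:,2]<hi);Q=P[m]
    (cx,cy),(w,h),a=cv2.minAreaRect((Q[:,:2]*1000).astype(np.float32))
    if w<h:w,h,a=h,w,a-90
    return m.sum(),round(cx,1),round(cy,1),round(w,1),round(h,1),round((a+90)%180-90,1),round(float(np.median(Q[:,2]))*1000,1)
E
python3 - <<'E'
from h import *
obj={"lidL":((253,262),.085,.006,.017),"lidQ":((438,240),.075,.006,.017),"lidS":((173,239),.06,.006,.017),
"boxL":((482,205),.085,.045,.065),"boxQ":((350,260),.08,.045,.065),"boxS":((295,212),.065,.045,.065),"panel":((220,208),.08,.006,.02),"sander":((371,210),.08,.015,.035)}
D={n:np.load(f"pics/{n}0.npz") for n in("scene","side")}
for n,d in D.items():
    W,ok=cloud(d);P=W[ok];t=P[(abs(P[:,2])<.015)&(P[:,0]>.3)&(P[:,0]<.9)&(abs(P[:,1])<.4)]
    print(n,"table z",np.percentile(t[:,2],[5,50,95]).round(4))
    for k,(px,R,lo,hi) in obj.items():
        c=pix2w(D["scene"],*px,.03)
        print(k,c[:2].round(3),rect(P,c,R,lo,hi))
        if k[:3]=="lid":print("   bar",rect(P,c,R,.03,.05))
I=D["side"]["image"];cv2.imwrite("pics/crop.png",cv2.resize(I[90:340,220:500],None,fx=2.4,fy=2.4,interpolation=cv2.INTER_CUBIC))
E
```

```text
scene table z [-0.0017  0.0008  0.0123]
lidL [ 0.669 -0.236] (np.int64(521), 649.6, -237.2, 130.0, 60.5, 12.6, 11.3)
   bar (np.int64(134), 645.6, -238.3, 70.0, 14.1, 13.3, 41.6)
lidQ [0.657 0.25 ] (np.int64(509), 635.5, 262.4, 101.4, 97.2, -59.4, 12.0)
   bar (np.int64(146), 636.1, 261.5, 60.9, 19.2, 30.8, 40.0)
lidS [ 0.545 -0.441] (np.int64(280), 525.6, -446.0, 85.7, 60.9, -21.0, 11.2)
   bar (np.int64(128), 525.5, -445.4, 61.0, 14.8, -21.2, 40.7)
boxL [0.517 0.45 ] (np.int64(474), 513.3, 446.2, 143.1, 68.7, 27.9, 53.1)
boxQ [0.699 0.001] (np.int64(629), 697.0, 1.5, 100.2, 99.4, -66.7, 54.1)
boxS [ 0.469 -0.109] (np.int64(293), 467.5, -110.4, 88.0, 63.4, -35.0, 53.8)
panel [ 0.414 -0.325] (np.int64(458), 381.0, -327.2, 95.7, 75.8, 25.6, 11.7)
sander [0.492 0.112] (np.int64(476), 468.8, 119.4, 108.9, 66.0, -37.6, 24.0)
side table z [-0.0026  0.0007  0.012 ]
lidL [ 0.669 -0.236] (np.int64(480), 653.1, -238.4, 130.0, 122.2, 49.8, 11.0)
   bar (np.int64(137), 639.5, -236.9, 69.3, 14.8, 13.2, 41.4)
lidQ [0.657 0.25 ] (np.int64(369), 632.7, 265.2, 105.5, 96.9, 30.6, 11.5)
   bar (np.int64(71), 629.6, 263.1, 61.3, 15.5, 29.6, 40.0)
lidS [ 0.545 -0.441] (np.int64(389), 529.4, -437.1, 86.1, 82.1, -19.9, 11.4)
   bar (np.int64(193), 520.0, -443.9, 59.8, 15.4, -19.8, 41.3)
boxL [0.517 0.45 ] (np.int64(311), 509.2, 446.8, 147.8, 64.6, 25.3, 53.6)
boxQ [0.699 0.001] (np.int64(394), 693.8, 3.8, 103.9, 98.3, 24.4, 53.7)
boxS [ 0.469 -0.109] (np.int64(369), 463.9, -108.5, 84.4, 65.7, -33.9, 54.4)
panel [ 0.414 -0.325] (np.int64(1050), 381.3, -331.6, 93.9, 91.5, 25.8, 12.3)
sander [0.492 0.112] (np.int64(565), 464.9, 120.4, 103.4, 69.6, -36.8, 24.1)
```

View pics/crop.png

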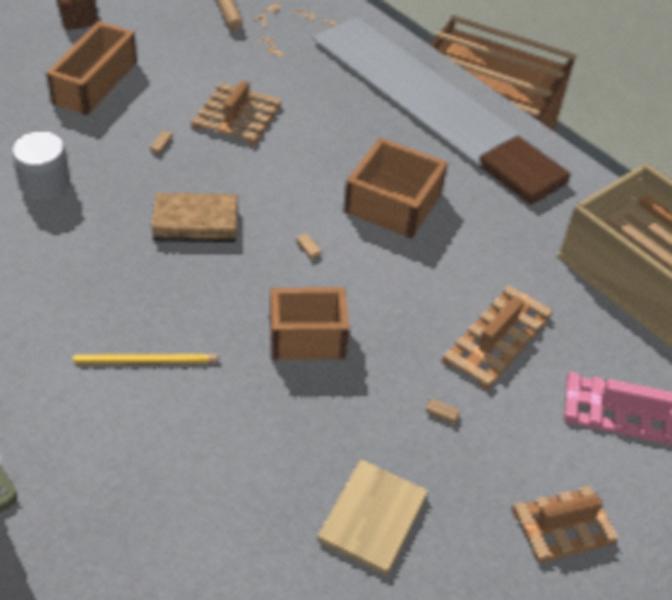

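The crop confirms it. The three brown slatted lids have bars and measured outlines of 130+×60 (long), about 97×97 (square) and 86×61 mm (small). The panel is pale and plain, the sander is corky, and the look-alikes are pink. The two cameras differ by about 4 mm, so I'll average them. Next I'll check tall obstacles.

Run:
```python
from h import *
d=np.load("pics/scene0.npz");W,ok=cloud(d);
for n,(u0,u1,v0,v1) in {"bottle":(500,530,130,192),"can":(400,430,165,195),"vise":(20,120,175,245),"plane":(525,610,185,232),"bigbox":(135,282,280,370)}.items():
    Q=W[v0:v1,u0:u1].reshape(-1,3);Q=Q[(Q[:,2]>.02)&(Q[:,0]>.1)];print(n,np.percentile(Q,[3,50,97],axis=0).round(3).tolist())
```

```text
bottle [[0.35, 0.607, 0.024], [0.377, 0.626, 0.09], [0.391, 0.653, 0.17]]
can [[0.327, 0.262, 0.022], [0.369, 0.287, 0.055], [0.384, 0.321, 0.068]]
vise [[0.354, -0.817, 0.025], [0.46, -0.685, 0.082], [0.502, -0.63, 0.121]]
plane [[0.56, 0.571, 0.022], [0.612, 0.655, 0.05], [0.658, 0.744, 0.096]]
bigbox [[0.8, -0.443, 0.025], [0.856, -0.331, 0.057], [0.926, -0.198, 0.091]]
```

Request:
{"fn": "drive_tool", "kwargs": {"targets": [{"tx": 0.93,"ty": -0.7,"wz": 0.05,"claw": 1},{"tx": 0.93,"ty": -0.7,"wz": 0.05,"claw": 1},{"tx": 0.93,"ty": -0.7,"wz": 0.05,"claw": 1},{"tx": 0.93,"ty": -0.7,"wz": 0.05,"claw": 1},{"tx": 0.93,"ty": -0.7,"wz": 0.05,"claw": 1},{"tx": 0.93,"ty": -0.7,"wz": 0.05,"claw": 1},{"tx": 0.93,"ty": -0.7,"wz": 0.05,"claw": 1},{"tx": 0.93,"ty": -0.7,"wz": 0.05,"claw": 1}], "force": 20}}

```text
validation failed for argument at $.ta...
```

Request:
{"fn": "drive_tool", "kwargs": {"targets": [{"tx": 0.94,"ty": -0.69,"wz": 0.05,"claw": 1},{"tx": 0.94,"ty": -0.69,"wz": 0.05,"claw": 1},{"tx": 0.94,"ty": -0.69,"wz": 0.05,"claw": 1},{"tx": 0.94,"ty": -0.69,"wz": 0.05,"claw": 1},{"tx": 0.94,"ty": -0.69,"wz": 0.05,"claw": 1},{"tx": 0.94,"ty": -0.69,"wz": 0.05,"claw": 1},{"tx": 0.94,"ty": -0.69,"wz": 0.05,"claw": 1},{"tx": 0.9,"ty": -0.7,"wz": 0.05,"claw": 1}]}}

```text
validation failed for argument at $.ta...
```

Request:
{"fn": "drive_tool", "kwargs": {"targets": [{"tx": 0.93,"ty": -0.7,"tz": 0,"wx": 0,"wy": 0,"wz": 0.05,"claw": 1},{"tx": 0.93,"ty": -0.7,"tz": 0,"wx": 0,"wy": 0,"wz": 0.05,"claw": 1},{"tx": 0.93,"ty": -0.7,"tz": 0,"wx": 0,"wy": 0,"wz": 0.05,"claw": 1},{"tx": 0.93,"ty": -0.7,"tz": 0,"wx": 0,"wy": 0,"wz": 0.05,"claw": 1},{"tx": 0.93,"ty": -0.7,"tz": 0,"wx": 0,"wy": 0,"wz": 0.05,"claw": 1},{"tx": 0.93,"ty": -0.7,"tz": 0,"wx": 0,"wy": 0,"wz": 0.05,"claw": 1},{"tx": 0.93,"ty": -0.7,"tz": 0,"wx": 0,"wy": 0,"wz": 0.05,"claw": 1},{"tx": 0.93,"ty": -0.7,"tz": 0,"wx": 0,"wy": 0,"wz": 0.05,"claw": 1}], "force": 20}}

```text
clock: 0.9
tool_pos: [0.4093, 0.4277, 0.2464]
eef_rot: [-0.06, 0.998, -0.0, -0.0]
contact_force: [-0.1, 0.2, 0.6]
opening: 1.001
finger_force: 0.0
```

Request:
{"fn": "drive_tool", "kwargs": {"targets": [{"tx": 0.93,"ty": -0.69,"tz": 0,"wx": 0,"wy": 0,"wz": 0.05,"claw": 1},{"tx": 0.93,"ty": -0.69,"tz": 0,"wx": 0,"wy": 0,"wz": 0.05,"claw": 1},{"tx": 0.93,"ty": -0.69,"tz": -0.4,"wx": 0,"wy": 0,"wz": 0.05,"claw": 1},{"tx": 0.93,"ty": -0.69,"tz": -0.4,"wx": 0,"wy": 0,"wz": 0.05,"claw": 1},{"tx": 0.93,"ty": -0.69,"tz": -0.4,"wx": 0,"wy": 0,"wz": 0.05,"claw": 1},{"tx": 0.93,"ty": -0.69,"tz": -0.4,"wx": 0,"wy": 0,"wz": 0.05,"claw": 1},{"tx": 0.93,"ty": -0.69,"tz": -0.4,"wx": 0,"wy": 0,"wz": 0.05,"claw": 1},{"tx": 0.93,"ty": -0.69,"tz": 0,"wx": 0,"wy": 0,"wz": 0.05,"claw": 1}]}}

```text
clock: 1.7
tool_pos: [0.6313, 0.2614, 0.1842]
eef_rot: [-0.266, 0.964, -0.001, -0.002]
contact_force: [-0.3, 0.5, 0.2]
opening: 0.999
finger_force: 0.0
```

```bash
cat >> h.py <<'E'
def tool():
    from plant import r
    s=r.get_state();q=s["eef_rot"];a=np.degrees(2*np.arctan2(q[1],q[0]))
    # heading of the tool x line (bar direction), mod 180
    return s["clock"],np.round(np.array(s["tool_pos"])*1000,1),round((a+90)%180-90,1),np.round(s["contact_force"],1),round(s["opening"]*88,1)
def wrist(c,R,lo,hi,name=None):
    from plant import vision
    d=vision.snapshot("wrist");W,ok=cloud(d);
    if name:cv2.imwrite(f"pics/{name}.png",d["image"])
    return rect(W[ok],c,R,lo,hi),d
E
python3 - <<'E'
from h import *
print(tool())
o,d=wrist((.633,.262),.075,.032,.05,"wQ");print(o)
W,ok=cloud(d);print(rect(W[ok],(.633,.262),.08,.006,.017))
print(d["cam_to_world"].round(3))
E
```

```text
(1.7, array([631.3, 261.4, 184.2]), np.float64(30.9), array([-0.3,  0.5,  0.2]), 87.9)
(np.int64(796), 633.8, 264.8, 59.2, 13.7, 30.5, 42.6)
(np.int64(4818), 634.3, 265.0, 96.2, 96.1, 30.2, 12.6)
[[-0.513 -0.824 -0.238  0.569]
 [ 0.858 -0.493 -0.142  0.226]
 [-0.001 -0.277  0.961  0.323]
 [ 0.     0.     0.     1.   ]]
```

View pics/wQ.png

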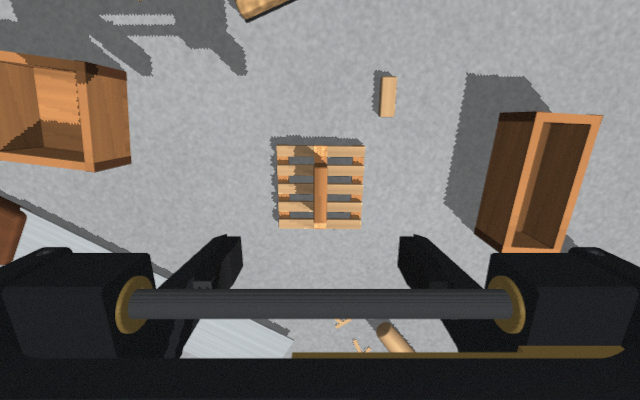

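The wrist view shows the square lid (five slats, bar) at (320,187), centred between the fingers. The deck measures 96.2×96.1 mm, which matches.

Run:
```python
from h import *
from plant import vision
d=vision.snapshot("wrist");W,ok=cloud(d);P=W[ok]
print(rect(P,(.511,.446),.09,.047,.065),rect(P,(.695,.003),.08,.047,.065))
```

```text
(np.int64(5283), 512.3, 449.1, 140.8, 63.2, 28.0, 55.0) (np.int64(4702), 696.2, 3.9, 99.4, 97.0, -66.3, 55.4)
```

Request:
{"fn": "drive_tool", "kwargs": {"targets": [{"tx": 0.1,"ty": 0.1,"tz": -0.67,"wx": 0,"wy": 0,"wz": 0,"claw": 0.6},{"tx": 0,"ty": 0,"tz": -0.67,"wx": 0,"wy": 0,"wz": 0,"claw": 0.2},{"tx": 0,"ty": 0,"tz": -0.67,"wx": 0,"wy": 0,"wz": 0,"claw": 0.2},{"tx": 0,"ty": 0,"tz": -0.67,"wx": 0,"wy": 0,"wz": 0,"claw": 0.2},{"tx": 0,"ty": 0,"tz": -0.67,"wx": 0,"wy": 0,"wz": 0,"claw": 0.2},{"tx": 0,"ty": 0,"tz": -0.67,"wx": 0,"wy": 0,"wz": 0,"claw": 0.2},{"tx": 0,"ty": 0,"tz": -0.67,"wx": 0,"wy": 0,"wz": 0,"claw": 0.2},{"tx": 0,"ty": 0,"tz": -0.5,"wx": 0,"wy": 0,"wz": 0,"claw": 0.2}]}}

```text
clock: 2.6
tool_pos: [0.632, 0.2678, 0.0284]
eef_rot: [-0.267, 0.964, 0.0, -0.002]
contact_force: [0.3, -0.1, -0.4]
opening: 0.601
finger_force: 0.0
```

Request:
{"fn": "drive_tool", "kwargs": {"targets": [{"tx": 0.04,"ty": -0.06,"tz": -0.15,"wx": 0,"wy": 0,"wz": 0,"claw": -0.2},{"tx": 0,"ty": 0,"tz": 0,"wx": 0,"wy": 0,"wz": 0,"claw": -1},{"tx": 0,"ty": 0,"tz": 0,"wx": 0,"wy": 0,"wz": 0,"claw": -1},{"tx": 0,"ty": 0,"tz": 0,"wx": 0,"wy": 0,"wz": 0,"claw": -1},{"tx": 0,"ty": 0,"tz": 0,"wx": 0,"wy": 0,"wz": 0,"claw": -1},{"tx": 0,"ty": 0,"tz": 0,"wx": 0,"wy": 0,"wz": 0,"claw": -1},{"tx": 0,"ty": 0,"tz": 0,"wx": 0,"wy": 0,"wz": 0,"claw": -1},{"tx": 0,"ty": 0,"tz": 0,"wx": 0,"wy": 0,"wz": 0,"claw": -1}]}}

```text
clock: 3.4
tool_pos: [0.6363, 0.2648, 0.0274]
eef_rot: [-0.265, 0.964, 0.0, 0.001]
contact_force: [-1.3, -0.6, 5.1]
opening: 0.158
finger_force: 20.0
```

Request:
{"fn": "drive_tool", "kwargs": {"targets": [{"tx": 0,"ty": 0,"tz": 0.5,"wx": 0,"wy": 0,"wz": 0,"claw": -1},{"tx": 0,"ty": 0,"tz": 1,"wx": 0,"wy": 0,"wz": 0,"claw": -1},{"tx": 0,"ty": 0,"tz": 1,"wx": 0,"wy": 0,"wz": 0,"claw": -1},{"tx": 0,"ty": -0.2,"tz": 0.8,"wx": 0,"wy": 0,"wz": 0,"claw": -1},{"tx": 0.15,"ty": -0.6,"tz": 0,"wx": 0,"wy": 0,"wz": -0.02,"claw": -1},{"tx": 0.15,"ty": -0.7,"tz": 0,"wx": 0,"wy": 0,"wz": -0.02,"claw": -1},{"tx": 0.15,"ty": -0.7,"tz": 0,"wx": 0,"wy": 0,"wz": -0.02,"claw": -1},{"tx": 0.15,"ty": -0.7,"tz": 0,"wx": 0,"wy": 0,"wz": -0.02,"claw": -1}]}}

```text
clock: 4.2
tool_pos: [0.6535, 0.1747, 0.1245]
eef_rot: [-0.224, 0.975, -0.001, -0.001]
contact_force: [0.2, -0.7, -0.3]
opening: 0.157
finger_force: 20.0
```

Request:
{"fn": "drive_tool", "kwargs": {"targets": [{"tx": 0.2,"ty": -0.9,"tz": 0,"wx": 0,"wy": 0,"wz": -0.02,"claw": -1},{"tx": 0.2,"ty": -0.9,"tz": 0,"wx": 0,"wy": 0,"wz": -0.02,"claw": -1},{"tx": 0.2,"ty": -0.9,"tz": 0,"wx": 0,"wy": 0,"wz": 0,"claw": -1},{"tx": 0.2,"ty": -0.9,"tz": 0,"wx": 0,"wy": 0,"wz": 0,"claw": -1},{"tx": 0.2,"ty": -0.8,"tz": 0,"wx": 0,"wy": 0,"wz": 0,"claw": -1},{"tx": 0.2,"ty": -0.8,"tz": 0,"wx": 0,"wy": 0,"wz": 0,"claw": -1},{"tx": 0.2,"ty": -0.5,"tz": 0,"wx": 0,"wy": 0,"wz": 0,"claw": -1},{"tx": 0,"ty": 0,"tz": 0,"wx": 0,"wy": 0,"wz": 0,"claw": -1}]}}

```text
clock: 5.0
tool_pos: [0.696, 0.0017, 0.1245]
eef_rot: [-0.201, 0.979, -0.001, -0.001]
contact_force: [-0.1, -0.4, -0.1]
opening: 0.158
finger_force: 20.0
```

Run:
```python
from h import *
print(tool())
o,d=wrist((.696,.004),.08,.045,.065,"wQ2");W,ok=cloud(d);P=W[ok];print(o)
t=tool()[1][2]/1000
print("deck",rect(P,(.697,.005),.09,t-.018,t-.004));print("bar top",rect(P,(.697,.005),.05,t+.008,t+.03))
```

```text
(5.0, array([696. ,   1.7, 124.5]), np.float64(23.2), array([-0.1, -0.4, -0.1]), 13.9)
(np.int64(1534), 690.5, 1.2, 97.1, 85.2, -66.4, 55.4)
deck (np.int64(9175), 674.1, -5.8, 96.2, 54.4, -66.8, 109.8)
bar top (np.int64(3941), 685.7, -0.6, 41.5, 35.6, -13.2, 139.8)
```

View pics/wQ2.png

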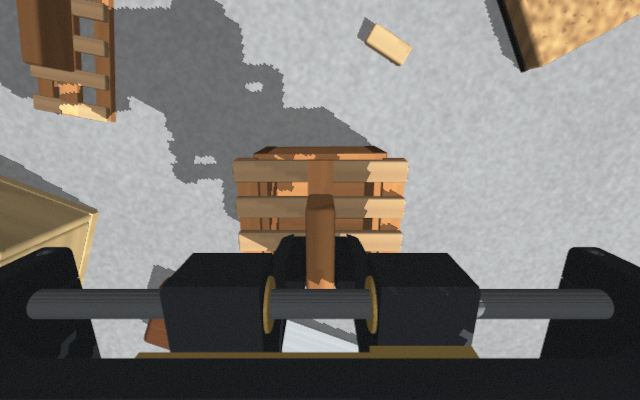

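Lid and box edges line up (lid near edge at row 160, box rim at row 150, angles 23.2° and 23.6°). The offset is about 2.9 mm, so I'll correct it and lower.

Request:
{"fn": "drive_tool", "kwargs": {"targets": [{"tx": 0.09,"ty": 0.05,"tz": -0.3,"wx": 0,"wy": 0,"wz": 0.008,"claw": -1},{"tx": 0,"ty": 0,"tz": -0.3,"wx": 0,"wy": 0,"wz": 0,"claw": -1},{"tx": 0,"ty": 0,"tz": -0.3,"wx": 0,"wy": 0,"wz": 0,"claw": -1},{"tx": 0,"ty": 0,"tz": -0.3,"wx": 0,"wy": 0,"wz": 0,"claw": -1},{"tx": 0,"ty": 0,"tz": -0.15,"wx": 0,"wy": 0,"wz": 0,"claw": -1},{"tx": 0,"ty": 0,"tz": -0.05,"wx": 0,"wy": 0,"wz": 0,"claw": -1},{"tx": 0,"ty": 0,"tz": 0,"wx": 0,"wy": 0,"wz": 0,"claw": -1},{"tx": 0,"ty": 0,"tz": 0,"wx": 0,"wy": 0,"wz": 0,"claw": -1}]}}

```text
clock: 5.85
tool_pos: [0.6988, 0.0081, 0.0839]
eef_rot: [-0.208, 0.978, 0.0, 0.0]
contact_force: [0.0, -0.3, -0.4]
opening: 0.158
finger_force: 20.0
```

Request:
{"fn": "drive_tool", "kwargs": {"targets": [{"tx": 0,"ty": 0,"tz": 0,"wx": 0,"wy": 0,"wz": 0,"claw": -0.4},{"tx": 0,"ty": 0,"tz": 0,"wx": 0,"wy": 0,"wz": 0,"claw": 0},{"tx": 0,"ty": 0,"tz": 0,"wx": 0,"wy": 0,"wz": 0,"claw": 0},{"tx": 0,"ty": 0,"tz": 0,"wx": 0,"wy": 0,"wz": 0,"claw": 0},{"tx": 0,"ty": 0,"tz": 0.5,"wx": 0,"wy": 0,"wz": 0,"claw": 0},{"tx": 0,"ty": 0,"tz": 1,"wx": 0,"wy": 0,"wz": 0,"claw": 0},{"tx": 0,"ty": 0,"tz": 1,"wx": 0,"wy": 0,"wz": 0,"claw": 0.5},{"tx": 0,"ty": 0,"tz": 0.5,"wx": 0,"wy": 0,"wz": 0,"claw": 1}]}}

```text
clock: 6.65
tool_pos: [0.7001, 0.0086, 0.1776]
eef_rot: [-0.208, 0.978, -0.0, 0.003]
contact_force: [-0.5, 0.1, 0.5]
opening: 0.664
finger_force: 0.0
```

Run:
```python
from h import *
print(tool())
o,d=wrist((.696,.004),.09,.06,.073);W,ok=cloud(d);P=W[ok];print("deck",o);print("bar",rect(P,(.697,.005),.09,.088,.11))
print("lidL",rect(P,(.6425,-.2376),.085,.006,.017),rect(P,(.6425,-.2376),.08,.03,.05))
print("boxS",rect(P,(.466,-.1095),.065,.047,.065))
print("rim",rect(P,(.697,.005),.09,.04,.057),rect(P,(.697,.005),.09,.02,.057))
cv2.imwrite("pics/wQ3.png",d["image"])
```

```text
(6.65, array([700.1,   8.6, 177.6]), np.float64(24.0), array([-0.5,  0.1,  0.5]), 58.5)
deck (np.int64(7433), 696.6, 8.8, 96.5, 96.2, 23.9, 67.5)
bar (np.int64(1240), 696.1, 8.6, 59.9, 13.5, 24.5, 97.6)
lidL (np.int64(3842), 661.5, -231.3, 101.1, 61.5, 12.7, 12.4) (np.int64(1693), 650.8, -233.6, 52.9, 16.3, 12.4, 42.0)
boxS (np.int64(0), 0.0, 0.0, 0.0, 0.0, 0.0, nan)
rim (np.int64(1237), 694.9, 5.0, 100.0, 96.0, -66.4, 55.1) (np.int64(1429), 694.9, 5.0, 100.0, 96.0, -66.4, 54.6)
  return _methods._mean(a, axis=axis, dtype=dtype,
  ret = ret.dtype.type(ret / rcount)
```

View pics/wQ3.png

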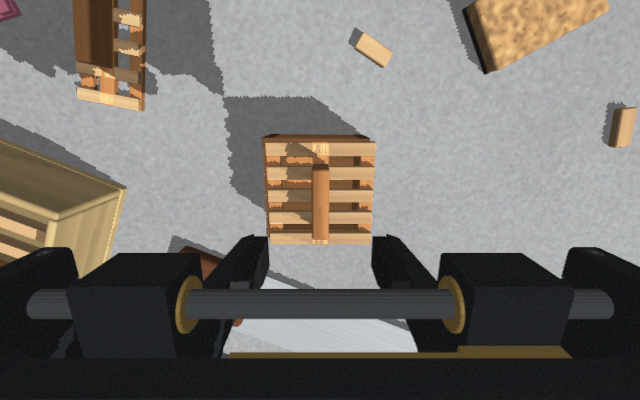

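The square lid sits flat on its box: deck at 67.5 mm, about 3–4 mm off centre, at 24° against 23.6°. That's within tolerance. On to the long lid.

Request:
{"fn": "drive_tool", "kwargs": {"targets": [{"tx": -0.2,"ty": -0.6,"tz": 0,"wx": 0,"wy": 0,"wz": -0.02,"claw": 1},{"tx": -0.24,"ty": -1,"tz": 0,"wx": 0,"wy": 0,"wz": -0.02,"claw": 1},{"tx": -0.24,"ty": -1,"tz": 0,"wx": 0,"wy": 0,"wz": -0.02,"claw": 1},{"tx": -0.24,"ty": -1,"tz": 0,"wx": 0,"wy": 0,"wz": -0.02,"claw": 1},{"tx": -0.24,"ty": -1,"tz": 0,"wx": 0,"wy": 0,"wz": -0.03,"claw": 1},{"tx": -0.24,"ty": -1,"tz": 0,"wx": 0,"wy": 0,"wz": -0.03,"claw": 1},{"tx": -0.24,"ty": -1,"tz": 0,"wx": 0,"wy": 0,"wz": -0.02,"claw": 1},{"tx": -0.24,"ty": -1,"tz": 0,"wx": 0,"wy": 0,"wz": -0.02,"claw": 1}]}}

```text
clock: 7.5
tool_pos: [0.6392, -0.2229, 0.1714]
eef_rot: [-0.114, 0.993, 0.0, -0.002]
contact_force: [0.3, -0.4, -0.0]
opening: 0.999
finger_force: 0.0
```

Request:
{"fn": "drive_tool", "kwargs": {"targets": [{"tx": 0,"ty": -0.55,"tz": 0,"wx": 0,"wy": 0,"wz": 0,"claw": 1},{"tx": 0,"ty": 0,"tz": 0,"wx": 0,"wy": 0,"wz": 0,"claw": 1},{"tx": 0,"ty": 0,"tz": 0,"wx": 0,"wy": 0,"wz": 0,"claw": 1},{"tx": 0,"ty": 0,"tz": 0,"wx": 0,"wy": 0,"wz": 0,"claw": 1},{"tx": 0,"ty": 0,"tz": 0,"wx": 0,"wy": 0,"wz": 0,"claw": 1},{"tx": 0,"ty": 0,"tz": 0,"wx": 0,"wy": 0,"wz": 0,"claw": 1},{"tx": 0,"ty": 0,"tz": 0,"wx": 0,"wy": 0,"wz": 0,"claw": 1},{"tx": 0,"ty": 0,"tz": 0,"wx": 0,"wy": 0,"wz": 0,"claw": 1}]}}

```text
clock: 8.3
tool_pos: [0.6422, -0.2361, 0.1736]
eef_rot: [-0.116, 0.993, 0.0, 0.0]
contact_force: [-0.9, -0.0, 0.1]
opening: 0.996
finger_force: 0.0
```

Run:
```python
from h import *
print(tool())
o,d=wrist((.643,-.237),.085,.006,.017,"wL");W,ok=cloud(d);P=W[ok];print("deck",o);print("bar",rect(P,(.643,-.237),.085,.03,.05))
print("lidS",rect(P,(.523,-.445),.06,.006,.017),rect(P,(.523,-.445),.06,.03,.05))
print("boxS",rect(P,(.466,-.1095),.065,.047,.065))
```

```text
(8.3, array([ 642.2, -236.1,  173.6]), np.float64(13.3), array([-0.9, -0. ,  0.1]), 87.7)
deck (np.int64(4653), 642.8, -236.3, 140.2, 60.1, 12.8, 12.4)
bar (np.int64(997), 642.3, -236.2, 69.6, 13.9, 13.0, 42.6)
lidS (np.int64(2439), 526.2, -444.8, 78.4, 61.6, -21.4, 12.3) (np.int64(1211), 532.1, -446.8, 41.3, 15.9, -23.3, 41.8)
boxS (np.int64(3430), 465.7, -107.5, 86.4, 61.4, -35.4, 55.3)
```

View pics/wL.png

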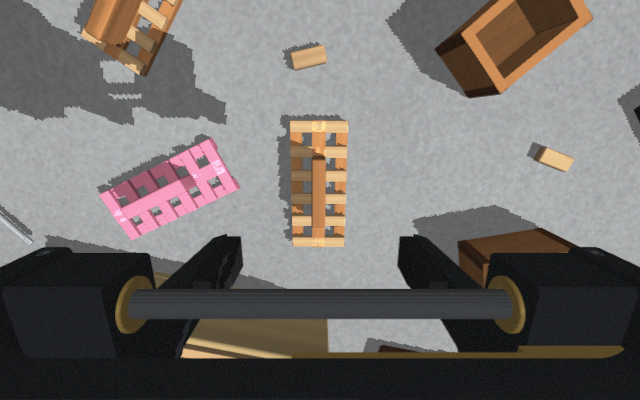

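The wooden long lid is centred at (320,183) with the pink look-alike left at (170,187). The deck is 140.2×60.1 mm, so it's the right one, and the TCP sits right over it. Descending.

Request:
{"fn": "drive_tool", "kwargs": {"targets": [{"tx": 0,"ty": 0,"tz": -0.62,"wx": 0,"wy": 0,"wz": 0,"claw": 0.2},{"tx": 0,"ty": 0,"tz": -0.62,"wx": 0,"wy": 0,"wz": 0,"claw": -0.1},{"tx": 0,"ty": 0,"tz": -0.62,"wx": 0,"wy": 0,"wz": 0,"claw": -0.1},{"tx": 0,"ty": 0,"tz": -0.62,"wx": 0,"wy": 0,"wz": 0,"claw": -0.1},{"tx": 0,"ty": 0,"tz": -0.62,"wx": 0,"wy": 0,"wz": 0,"claw": -0.1},{"tx": 0,"ty": 0,"tz": -0.62,"wx": 0,"wy": 0,"wz": 0,"claw": -0.1},{"tx": 0,"ty": 0,"tz": -0.62,"wx": 0,"wy": 0,"wz": 0,"claw": -0.1},{"tx": 0,"ty": 0,"tz": -0.5,"wx": 0,"wy": 0,"wz": 0,"claw": -0.1}]}}

```text
clock: 9.15
tool_pos: [0.6417, -0.2364, 0.0268]
eef_rot: [-0.115, 0.993, 0.0, -0.0]
contact_force: [-0.1, -0.9, -0.4]
opening: 0.451
finger_force: 0.0
```

Request:
{"fn": "drive_tool", "kwargs": {"targets": [{"tx": 0,"ty": 0,"tz": -0.05,"wx": 0,"wy": 0,"wz": 0,"claw": -0.4},{"tx": 0,"ty": 0,"tz": 0,"wx": 0,"wy": 0,"wz": 0,"claw": -1},{"tx": 0,"ty": 0,"tz": 0,"wx": 0,"wy": 0,"wz": 0,"claw": -1},{"tx": 0,"ty": 0,"tz": 0,"wx": 0,"wy": 0,"wz": 0,"claw": -1},{"tx": 0,"ty": 0,"tz": 0,"wx": 0,"wy": 0,"wz": 0,"claw": -1},{"tx": 0,"ty": 0,"tz": 0,"wx": 0,"wy": 0,"wz": 0,"claw": -1},{"tx": 0,"ty": 0,"tz": 0,"wx": 0,"wy": 0,"wz": 0,"claw": -1},{"tx": 0,"ty": 0,"tz": 0,"wx": 0,"wy": 0,"wz": 0,"claw": -1}]}}

```text
clock: 9.95
tool_pos: [0.6428, -0.2367, 0.0279]
eef_rot: [-0.115, 0.993, -0.0, 0.001]
contact_force: [0.3, 0.1, 6.2]
opening: 0.157
finger_force: 20.0
```

Request:
{"fn": "drive_tool", "kwargs": {"targets": [{"tx": 0,"ty": 0,"tz": 0.5,"wx": 0,"wy": 0,"wz": 0,"claw": -1},{"tx": 0,"ty": 0,"tz": 1,"wx": 0,"wy": 0,"wz": 0,"claw": -1},{"tx": 0,"ty": 0,"tz": 1,"wx": 0,"wy": 0,"wz": 0,"claw": -1},{"tx": 0,"ty": 0,"tz": 1,"wx": 0,"wy": 0,"wz": 0,"claw": -1},{"tx": -0.1,"ty": 0.4,"tz": 0.6,"wx": 0,"wy": 0,"wz": 0,"claw": -1},{"tx": -0.2,"ty": 0.8,"tz": 0,"wx": 0,"wy": 0,"wz": 0.01,"claw": -1},{"tx": -0.2,"ty": 1,"tz": 0,"wx": 0,"wy": 0,"wz": 0.01,"claw": -1},{"tx": -0.2,"ty": 1,"tz": 0,"wx": 0,"wy": 0,"wz": 0.01,"claw": -1}]}}

```text
clock: 10.75
tool_pos: [0.6204, -0.1398, 0.1506]
eef_rot: [-0.131, 0.991, -0.0, -0.0]
contact_force: [-0.1, -0.2, -1.1]
opening: 0.154
finger_force: 20.0
```

Request:
{"fn": "drive_tool", "kwargs": {"targets": [{"tx": -0.2,"ty": 1,"tz": 0,"wx": 0,"wy": 0,"wz": 0.01,"claw": -1},{"tx": -0.2,"ty": 1,"tz": 0,"wx": 0,"wy": 0,"wz": 0.01,"claw": -1},{"tx": -0.2,"ty": 1,"tz": 0,"wx": 0,"wy": 0,"wz": 0.01,"claw": -1},{"tx": -0.2,"ty": 1,"tz": 0,"wx": 0,"wy": 0,"wz": 0.01,"claw": -1},{"tx": -0.2,"ty": 1,"tz": 0,"wx": 0,"wy": 0,"wz": 0.01,"claw": -1},{"tx": -0.2,"ty": 1,"tz": 0,"wx": 0,"wy": 0,"wz": 0.01,"claw": -1},{"tx": -0.2,"ty": 1,"tz": 0,"wx": 0,"wy": 0,"wz": 0.01,"claw": -1},{"tx": -0.2,"ty": 1,"tz": 0,"wx": 0,"wy": 0,"wz": 0.01,"claw": -1}]}}

```text
clock: 11.55
tool_pos: [0.5725, 0.1007, 0.1504]
eef_rot: [-0.173, 0.985, -0.0, -0.0]
contact_force: [-0.2, 0.5, -1.4]
opening: 0.157
finger_force: 20.0
```

Request:
{"fn": "drive_tool", "kwargs": {"targets": [{"tx": -0.2,"ty": 1,"tz": 0,"wx": 0,"wy": 0,"wz": 0.01,"claw": -1},{"tx": -0.2,"ty": 1,"tz": 0,"wx": 0,"wy": 0,"wz": 0.01,"claw": -1},{"tx": -0.2,"ty": 1,"tz": 0,"wx": 0,"wy": 0,"wz": 0.01,"claw": -1},{"tx": -0.2,"ty": 1,"tz": 0,"wx": 0,"wy": 0,"wz": 0.01,"claw": -1},{"tx": -0.2,"ty": 1,"tz": 0,"wx": 0,"wy": 0,"wz": 0.02,"claw": -1},{"tx": -0.2,"ty": 1,"tz": 0,"wx": 0,"wy": 0,"wz": 0.02,"claw": -1},{"tx": -0.2,"ty": 1,"tz": 0,"wx": 0,"wy": 0,"wz": 0.02,"claw": -1},{"tx": -0.2,"ty": 1,"tz": 0,"wx": 0,"wy": 0,"wz": 0.02,"claw": -1}]}}

```text
clock: 12.35
tool_pos: [0.5244, 0.3406, 0.1504]
eef_rot: [-0.234, 0.972, -0.0, -0.0]
contact_force: [-0.2, 1.1, -0.7]
opening: 0.155
finger_force: 20.0
```

Request:
{"fn": "drive_tool", "kwargs": {"targets": [{"tx": -0.12,"ty": 1,"tz": 0,"wx": 0,"wy": 0,"wz": 0.01,"claw": -1},{"tx": -0.12,"ty": 1,"tz": 0,"wx": 0,"wy": 0,"wz": 0,"claw": -1},{"tx": -0.12,"ty": 0.9,"tz": 0,"wx": 0,"wy": 0,"wz": 0,"claw": -1},{"tx": -0.1,"ty": 0.7,"tz": 0,"wx": 0,"wy": 0,"wz": 0,"claw": -1},{"tx": 0,"ty": 0,"tz": 0,"wx": 0,"wy": 0,"wz": 0,"claw": -1},{"tx": 0,"ty": 0,"tz": 0,"wx": 0,"wy": 0,"wz": 0,"claw": -1},{"tx": 0,"ty": 0,"tz": 0,"wx": 0,"wy": 0,"wz": 0,"claw": -1},{"tx": 0,"ty": 0,"tz": 0,"wx": 0,"wy": 0,"wz": 0,"claw": -1}]}}

```text
clock: 13.15
tool_pos: [0.5122, 0.4456, 0.1499]
eef_rot: [-0.238, 0.971, -0.001, -0.0]
contact_force: [-0.2, -0.2, -0.9]
opening: 0.158
finger_force: 20.0
```

```bash
cat >> h.py <<'E'
def place(c,name,L):
    "lid centre (from its near deck edge, length L along the bar) and box rim as far as seen"
    from plant import vision
    t=tool();print(t);z=t[1][2]/1000;c=np.array(c);a=np.radians(t[2]);e=np.array([np.cos(a),np.sin(a)])
    d=vision.snapshot("wrist");cv2.imwrite(f"pics/{name}.png",d["image"]);W,ok=cloud(d);P=W[ok]
    if e@d["cam_to_world"][:2,2]<0:pass
    s=np.sign(e@(d["cam_to_world"][:2,3]-c));R=np.array([e,[-e[1],e[0]]])
    for n,lo,hi in(("lid",z-.019,z-.011),("rim",.049,.06)):
        Q=P[(np.hypot(*(P[:,:2]-c).T)<L*.62)&(P[:,2]>lo)&(P[:,2]<hi)];q=(Q[:,:2]*1000)@R.T
        near=np.percentile(s*q[:,0],99.7);lat=np.percentile(q[:,1],[.5,99.5])
        print(n,len(Q),"top z",Q[:,2].mean().round(4),"centre",(np.array([s*(near-L*500),lat.mean()])@R).round(1),"width",np.ptp(lat).round(1),"rect",rect(P,c,L*.62,lo,hi)[1:6])
E
python3 -c "
from h import *
place((.5117,.4475),'wL2',.14)"
```

```text
(13.15, array([512.2, 445.6, 149.9]), np.float64(27.5), array([-0.2, -0.2, -0.9]), 13.9)
lid 8273 top z 0.1346 centre [511.5 447.1] width 58.9 rect (511.9, 447.3, 140.9, 60.0, 27.5)
rim 441 top z 0.0552 centre [529.3 456.1] width 50.4 rect (502.2, 442.0, 78.9, 50.6, 27.5)
```

View pics/wL2.png

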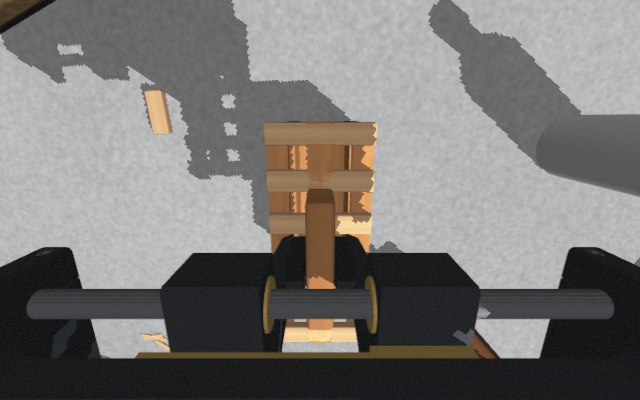

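The long lid hangs squarely over its box: lid centre (511.7, 447.2) against box (511.7, 447.5), both at 27.5°. The bottle at (590,150) is clear. Lowering and releasing.

Request:
{"fn": "drive_tool", "kwargs": {"targets": [{"tx": 0,"ty": 0,"tz": -0.5,"wx": 0,"wy": 0,"wz": 0,"claw": -1},{"tx": 0,"ty": 0,"tz": -0.6,"wx": 0,"wy": 0,"wz": 0,"claw": -1},{"tx": 0,"ty": 0,"tz": -0.5,"wx": 0,"wy": 0,"wz": 0,"claw": -1},{"tx": 0,"ty": 0,"tz": -0.3,"wx": 0,"wy": 0,"wz": 0,"claw": -1},{"tx": 0,"ty": 0,"tz": -0.2,"wx": 0,"wy": 0,"wz": 0,"claw": -1},{"tx": 0,"ty": 0,"tz": -0.1,"wx": 0,"wy": 0,"wz": 0,"claw": -1},{"tx": 0,"ty": 0,"tz": 0,"wx": 0,"wy": 0,"wz": 0,"claw": -1},{"tx": 0,"ty": 0,"tz": 0,"wx": 0,"wy": 0,"wz": 0,"claw": -1}]}}

```text
clock: 14.0
tool_pos: [0.5116, 0.4479, 0.0844]
eef_rot: [-0.239, 0.971, 0.0, 0.0]
contact_force: [-0.1, 0.2, -0.9]
opening: 0.16
finger_force: 20.0
```

Request:
{"fn": "drive_tool", "kwargs": {"targets": [{"tx": 0,"ty": 0,"tz": 0,"wx": 0,"wy": 0,"wz": 0,"claw": -0.4},{"tx": 0,"ty": 0,"tz": 0,"wx": 0,"wy": 0,"wz": 0,"claw": 0},{"tx": 0,"ty": 0,"tz": 0,"wx": 0,"wy": 0,"wz": 0,"claw": 0},{"tx": 0,"ty": 0,"tz": 0,"wx": 0,"wy": 0,"wz": 0,"claw": 0},{"tx": 0,"ty": 0,"tz": 0.5,"wx": 0,"wy": 0,"wz": 0,"claw": 0},{"tx": 0,"ty": 0,"tz": 1,"wx": 0,"wy": 0,"wz": 0,"claw": 0},{"tx": 0,"ty": 0,"tz": 1,"wx": 0,"wy": 0,"wz": 0,"claw": 0.5},{"tx": 0,"ty": 0,"tz": 0.9,"wx": 0,"wy": 0,"wz": 0,"claw": 1}]}}

```text
clock: 14.8
tool_pos: [0.5114, 0.4479, 0.1885]
eef_rot: [-0.239, 0.971, 0.001, 0.001]
contact_force: [0.2, 0.9, 0.3]
opening: 0.657
finger_force: 0.0
```

Run:
```python
from h import *
print(tool())
o,d=wrist((.5117,.4475),.085,.06,.075,"wL3");W,ok=cloud(d);P=W[ok];print("deck",o);print("bar",rect(P,(.512,.447),.085,.088,.11));print("rim",rect(P,(.512,.447),.085,.02,.057))
```

```text
(14.8, array([511.4, 447.9, 188.5]), np.float64(27.7), array([0.2, 0.9, 0.3]), 57.8)
deck (np.int64(6283), 511.2, 449.5, 140.1, 60.2, 27.6, 67.3)
bar (np.int64(1294), 510.8, 449.2, 69.5, 13.6, 27.9, 97.6)
rim (np.int64(242), 516.7, 445.5, 121.3, 49.0, 28.2, 41.9)
```

Long lid is down: deck at 67.3 mm, centre (511.2, 449.5), 27.6°. On to the small lid.

Request:
{"fn": "drive_tool", "kwargs": {"targets": [{"tx": 0,"ty": -0.5,"tz": 0,"wx": 0,"wy": 0,"wz": 0,"claw": 1},{"tx": 0,"ty": -1,"tz": 0,"wx": 0,"wy": 0,"wz": -0.03,"claw": 1},{"tx": 0,"ty": -1,"tz": 0,"wx": 0,"wy": 0,"wz": -0.03,"claw": 1},{"tx": 0,"ty": -1,"tz": 0,"wx": 0,"wy": 0,"wz": -0.03,"claw": 1},{"tx": 0,"ty": -1,"tz": 0,"wx": 0,"wy": 0,"wz": -0.03,"claw": 1},{"tx": 0,"ty": -1,"tz": 0,"wx": 0,"wy": 0,"wz": -0.03,"claw": 1},{"tx": 0,"ty": -1,"tz": 0,"wx": 0,"wy": 0,"wz": -0.03,"claw": 1},{"tx": 0,"ty": -1,"tz": 0,"wx": 0,"wy": 0,"wz": -0.03,"claw": 1}]}}

```text
clock: 15.65
tool_pos: [0.5115, 0.2216, 0.1869]
eef_rot: [-0.13, 0.991, 0.0, 0.001]
contact_force: [1.0, -0.4, -0.1]
opening: 1.003
finger_force: 0.0
```

Request:
{"fn": "drive_tool", "kwargs": {"targets": [{"tx": 0,"ty": -1,"tz": 0,"wx": 0,"wy": 0,"wz": -0.03,"claw": 1},{"tx": 0,"ty": -1,"tz": 0,"wx": 0,"wy": 0,"wz": -0.03,"claw": 1},{"tx": 0,"ty": -1,"tz": 0,"wx": 0,"wy": 0,"wz": -0.03,"claw": 1},{"tx": 0,"ty": -1,"tz": 0,"wx": 0,"wy": 0,"wz": -0.03,"claw": 1},{"tx": 0,"ty": -1,"tz": 0,"wx": 0,"wy": 0,"wz": -0.03,"claw": 1},{"tx": 0,"ty": -1,"tz": 0,"wx": 0,"wy": 0,"wz": -0.03,"claw": 1},{"tx": 0,"ty": -1,"tz": 0,"wx": 0,"wy": 0,"wz": -0.03,"claw": 1},{"tx": 0,"ty": -1,"tz": 0,"wx": 0,"wy": 0,"wz": -0.03,"claw": 1}]}}

```text
clock: 16.45
tool_pos: [0.5116, -0.0185, 0.1868]
eef_rot: [-0.005, 1.0, 0.0, 0.001]
contact_force: [-0.4, -0.0, -0.7]
opening: 1.003
finger_force: 0.0
```

Run:
```python
from h import *
print(tool())
o,d=wrist((.466,-.1085),.065,.047,.065);W,ok=cloud(d);P=W[ok];print("boxS",o);print("boxQ deck",rect(P,(.696,.005),.09,.06,.075))
```

```text
(16.45, array([511.6, -18.5, 186.8]), np.float64(0.6), array([-0.4, -0. , -0.7]), 88.3)
boxS (np.int64(2934), 465.6, -107.5, 85.4, 61.2, -35.3, 55.6)
boxQ deck (np.int64(2257), 669.4, 3.2, 114.8, 48.6, 87.7, 67.5)
```

Request:
{"fn": "drive_tool", "kwargs": {"targets": [{"tx": 0.05,"ty": -1,"tz": 0,"wx": 0,"wy": 0,"wz": -0.03,"claw": 1},{"tx": 0.05,"ty": -1,"tz": 0,"wx": 0,"wy": 0,"wz": -0.03,"claw": 1},{"tx": 0.05,"ty": -1,"tz": 0,"wx": 0,"wy": 0,"wz": -0.03,"claw": 1},{"tx": 0.05,"ty": -1,"tz": 0,"wx": 0,"wy": 0,"wz": -0.03,"claw": 1},{"tx": 0.05,"ty": -1,"tz": 0,"wx": 0,"wy": 0,"wz": -0.03,"claw": 1},{"tx": 0.05,"ty": -1,"tz": 0,"wx": 0,"wy": 0,"wz": -0.03,"claw": 1},{"tx": 0.05,"ty": -1,"tz": 0,"wx": 0,"wy": 0,"wz": -0.03,"claw": 1},{"tx": 0.05,"ty": -1,"tz": 0,"wx": 0,"wy": 0,"wz": -0.03,"claw": 1}]}}

```text
clock: 17.3
tool_pos: [0.5236, -0.2585, 0.1868]
eef_rot: [0.12, 0.993, -0.0, 0.001]
contact_force: [0.2, -0.7, 0.2]
opening: 1.003
finger_force: 0.0
```

Request:
{"fn": "drive_tool", "kwargs": {"targets": [{"tx": 0,"ty": -1,"tz": 0,"wx": 0,"wy": 0,"wz": -0.03,"claw": 1},{"tx": 0,"ty": -1,"tz": 0,"wx": 0,"wy": 0,"wz": -0.03,"claw": 1},{"tx": 0,"ty": -1,"tz": 0,"wx": 0,"wy": 0,"wz": -0.03,"claw": 1},{"tx": 0,"ty": -1,"tz": 0,"wx": 0,"wy": 0,"wz": -0.03,"claw": 1},{"tx": 0,"ty": -1,"tz": 0,"wx": 0,"wy": 0,"wz": 0,"claw": 1},{"tx": 0,"ty": -0.8,"tz": 0,"wx": 0,"wy": 0,"wz": 0,"claw": 1},{"tx": 0,"ty": -0.4,"tz": 0,"wx": 0,"wy": 0,"wz": 0,"claw": 1},{"tx": 0,"ty": 0,"tz": 0,"wx": 0,"wy": 0,"wz": 0,"claw": 1}]}}

```text
clock: 18.1
tool_pos: [0.5227, -0.4451, 0.1862]
eef_rot: [0.183, 0.983, -0.001, 0.0]
contact_force: [0.4, 1.4, 0.3]
opening: 0.997
finger_force: 0.0
```

Request:
{"fn": "drive_tool", "kwargs": {"targets": [{"tx": 0,"ty": 0,"tz": -0.3,"wx": 0,"wy": 0,"wz": 0,"claw": 1},{"tx": 0,"ty": 0,"tz": -0.2,"wx": 0,"wy": 0,"wz": 0,"claw": 1},{"tx": 0,"ty": 0,"tz": 0,"wx": 0,"wy": 0,"wz": 0,"claw": 1},{"tx": 0,"ty": 0,"tz": 0,"wx": 0,"wy": 0,"wz": 0,"claw": 1},{"tx": 0,"ty": 0,"tz": 0,"wx": 0,"wy": 0,"wz": 0,"claw": 1},{"tx": 0,"ty": 0,"tz": 0,"wx": 0,"wy": 0,"wz": 0,"claw": 1},{"tx": 0,"ty": 0,"tz": 0,"wx": 0,"wy": 0,"wz": 0,"claw": 1},{"tx": 0,"ty": 0,"tz": 0,"wx": 0,"wy": 0,"wz": 0,"claw": 1}]}}

```text
clock: 18.9
tool_pos: [0.5233, -0.4435, 0.171]
eef_rot: [0.182, 0.983, -0.0, 0.0]
contact_force: [-0.7, 0.3, -0.6]
opening: 0.998
finger_force: 0.0
```

Run:
```python
from h import *
print(tool())
o,d=wrist((.523,-.4445),.06,.006,.017,"wS");W,ok=cloud(d);P=W[ok];print("deck",o);print("bar",rect(P,(.523,-.4445),.06,.03,.05))
```

```text
(18.9, array([ 523.3, -443.5,  171. ]), np.float64(-21.0), array([-0.7,  0.3, -0.6]), 87.8)
deck (np.int64(2683), 523.2, -444.2, 84.4, 60.0, -21.7, 12.4)
bar (np.int64(881), 522.8, -443.9, 59.6, 13.8, -21.3, 42.6)
```

View pics/wS.png

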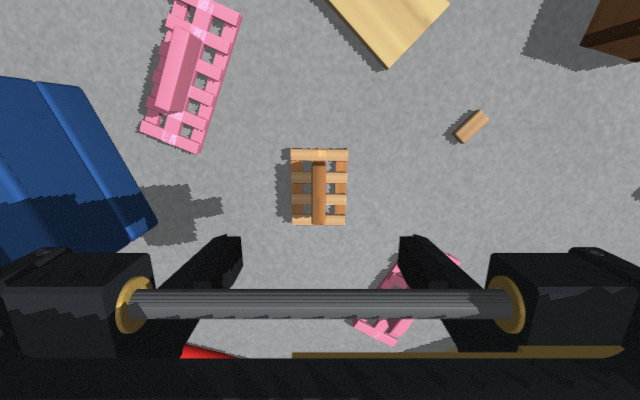

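The wooden small lid (four slats) is at (320,187), deck 84.4×60.0 mm, directly under the tool. The pink ones are clear. Descending and gripping.

Request:
{"fn": "drive_tool", "kwargs": {"targets": [{"tx": 0,"ty": 0,"tz": -0.62,"wx": 0,"wy": 0,"wz": 0,"claw": 0.2},{"tx": 0,"ty": 0,"tz": -0.62,"wx": 0,"wy": 0,"wz": 0,"claw": -0.1},{"tx": 0,"ty": 0,"tz": -0.62,"wx": 0,"wy": 0,"wz": 0,"claw": -0.1},{"tx": 0,"ty": 0,"tz": -0.62,"wx": 0,"wy": 0,"wz": 0,"claw": -0.1},{"tx": 0,"ty": 0,"tz": -0.62,"wx": 0,"wy": 0,"wz": 0,"claw": -0.1},{"tx": 0,"ty": 0,"tz": -0.62,"wx": 0,"wy": 0,"wz": 0,"claw": -0.1},{"tx": 0,"ty": 0,"tz": -0.62,"wx": 0,"wy": 0,"wz": 0,"claw": -0.1},{"tx": 0,"ty": 0,"tz": -0.43,"wx": 0,"wy": 0,"wz": 0,"claw": -0.1}]}}

```text
clock: 19.75
tool_pos: [0.5228, -0.4431, 0.0259]
eef_rot: [0.182, 0.983, 0.0, -0.001]
contact_force: [-0.8, 0.5, 0.1]
opening: 0.45
finger_force: 0.0
```

Request:
{"fn": "drive_tool", "kwargs": {"targets": [{"tx": 0,"ty": 0,"tz": 0,"wx": 0,"wy": 0,"wz": 0,"claw": -0.4},{"tx": 0,"ty": 0,"tz": 0,"wx": 0,"wy": 0,"wz": 0,"claw": -1},{"tx": 0,"ty": 0,"tz": 0,"wx": 0,"wy": 0,"wz": 0,"claw": -1},{"tx": 0,"ty": 0,"tz": 0,"wx": 0,"wy": 0,"wz": 0,"claw": -1},{"tx": 0,"ty": 0,"tz": 0,"wx": 0,"wy": 0,"wz": 0,"claw": -1},{"tx": 0,"ty": 0,"tz": 0,"wx": 0,"wy": 0,"wz": 0,"claw": -1},{"tx": 0,"ty": 0,"tz": 0,"wx": 0,"wy": 0,"wz": 0,"claw": -1},{"tx": 0,"ty": 0,"tz": 0,"wx": 0,"wy": 0,"wz": 0,"claw": -1}]}}

```text
clock: 20.55
tool_pos: [0.5239, -0.444, 0.0288]
eef_rot: [0.182, 0.983, -0.0, 0.001]
contact_force: [-0.6, -0.6, 6.2]
opening: 0.157
finger_force: 20.0
```

Request:
{"fn": "drive_tool", "kwargs": {"targets": [{"tx": 0,"ty": 0,"tz": 0.5,"wx": 0,"wy": 0,"wz": 0,"claw": -1},{"tx": 0,"ty": 0,"tz": 1,"wx": 0,"wy": 0,"wz": 0,"claw": -1},{"tx": 0,"ty": 0,"tz": 1,"wx": 0,"wy": 0,"wz": 0,"claw": -1},{"tx": 0,"ty": 0,"tz": 1,"wx": 0,"wy": 0,"wz": 0,"claw": -1},{"tx": -0.1,"ty": 0.4,"tz": 0.5,"wx": 0,"wy": 0,"wz": 0,"claw": -1},{"tx": -0.17,"ty": 0.8,"tz": 0,"wx": 0,"wy": 0,"wz": -0.02,"claw": -1},{"tx": -0.17,"ty": 1,"tz": 0,"wx": 0,"wy": 0,"wz": -0.02,"claw": -1},{"tx": -0.17,"ty": 1,"tz": 0,"wx": 0,"wy": 0,"wz": -0.02,"claw": -1}]}}

```text
clock: 21.35
tool_pos: [0.5044, -0.3466, 0.1486]
eef_rot: [0.213, 0.977, 0.0, 0.0]
contact_force: [0.3, -0.2, -1.6]
opening: 0.156
finger_force: 20.0
```

Request:
{"fn": "drive_tool", "kwargs": {"targets": [{"tx": -0.17,"ty": 1,"tz": 0,"wx": 0,"wy": 0,"wz": -0.02,"claw": -1},{"tx": -0.17,"ty": 1,"tz": 0,"wx": 0,"wy": 0,"wz": -0.02,"claw": -1},{"tx": -0.17,"ty": 1,"tz": 0,"wx": 0,"wy": 0,"wz": -0.02,"claw": -1},{"tx": -0.17,"ty": 1,"tz": 0,"wx": 0,"wy": 0,"wz": -0.02,"claw": -1},{"tx": -0.17,"ty": 1,"tz": 0,"wx": 0,"wy": 0,"wz": -0.02,"claw": -1},{"tx": -0.17,"ty": 1,"tz": 0,"wx": 0,"wy": 0,"wz": -0.02,"claw": -1},{"tx": -0.17,"ty": 1,"tz": 0,"wx": 0,"wy": 0,"wz": -0.02,"claw": -1},{"tx": -0.1,"ty": 0.7,"tz": 0,"wx": 0,"wy": 0,"wz": -0.02,"claw": -1}]}}

```text
clock: 22.15
tool_pos: [0.4657, -0.1141, 0.1484]
eef_rot: [0.293, 0.956, 0.0, -0.0]
contact_force: [1.5, 0.1, 0.1]
opening: 0.151
finger_force: 20.0
```

Request:
{"fn": "drive_tool", "kwargs": {"targets": [{"tx": -0.02,"ty": 0.3,"tz": 0,"wx": 0,"wy": 0,"wz": -0.015,"claw": -1},{"tx": 0,"ty": 0,"tz": 0,"wx": 0,"wy": 0,"wz": 0,"claw": -1},{"tx": 0,"ty": 0,"tz": 0,"wx": 0,"wy": 0,"wz": 0,"claw": -1},{"tx": 0,"ty": 0,"tz": 0,"wx": 0,"wy": 0,"wz": 0,"claw": -1},{"tx": 0,"ty": 0,"tz": 0,"wx": 0,"wy": 0,"wz": 0,"claw": -1},{"tx": 0,"ty": 0,"tz": 0,"wx": 0,"wy": 0,"wz": 0,"claw": -1},{"tx": 0,"ty": 0,"tz": 0,"wx": 0,"wy": 0,"wz": 0,"claw": -1},{"tx": 0,"ty": 0,"tz": 0,"wx": 0,"wy": 0,"wz": 0,"claw": -1}]}}

```text
clock: 22.95
tool_pos: [0.4656, -0.1076, 0.1477]
eef_rot: [0.301, 0.954, 0.0, -0.0]
contact_force: [0.5, 0.5, -0.9]
opening: 0.159
finger_force: 20.0
```

```bash
python3 -c "
from h import *
place((.4656,-.1075),'wS2',.084)"
```

```text
(22.95, array([ 465.6, -107.6,  147.7]), np.float64(-35.1), array([ 0.5,  0.5, -0.9]), 14.0)
lid 3816 top z 0.1317 centre [ 465.  -106.3] width 59.1 rect (460.1, -103.0, 72.4, 60.0, -35.2)
rim 1073 top z 0.0553 centre [ 464.9 -106.9] width 60.1 rect (459.7, -103.2, 71.1, 60.5, -35.3)
```

View pics/wS2.png

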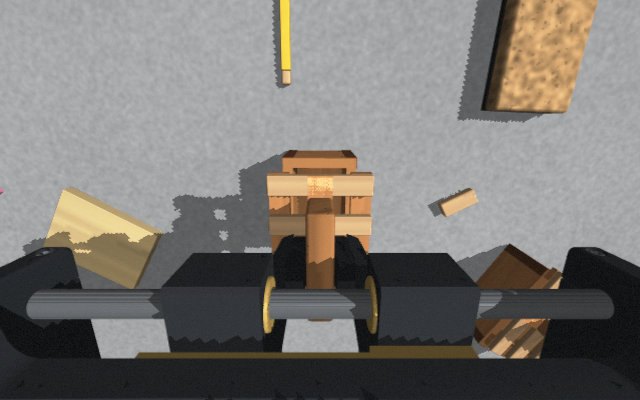

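The small lid (rows 173–235) is within 1 mm and 0.2° of its box. Lowering, releasing and lifting away.

Request:
{"fn": "drive_tool", "kwargs": {"targets": [{"tx": 0,"ty": 0,"tz": -0.5,"wx": 0,"wy": 0,"wz": 0,"claw": -1},{"tx": 0,"ty": 0,"tz": -0.6,"wx": 0,"wy": 0,"wz": 0,"claw": -1},{"tx": 0,"ty": 0,"tz": -0.5,"wx": 0,"wy": 0,"wz": 0,"claw": -1},{"tx": 0,"ty": 0,"tz": -0.3,"wx": 0,"wy": 0,"wz": 0,"claw": -1},{"tx": 0,"ty": 0,"tz": -0.15,"wx": 0,"wy": 0,"wz": 0,"claw": -1},{"tx": 0,"ty": 0,"tz": -0.06,"wx": 0,"wy": 0,"wz": 0,"claw": -1},{"tx": 0,"ty": 0,"tz": 0,"wx": 0,"wy": 0,"wz": 0,"claw": -1},{"tx": 0,"ty": 0,"tz": 0,"wx": 0,"wy": 0,"wz": 0,"claw": -1}]}}

```text
clock: 23.8
tool_pos: [0.466, -0.1075, 0.0849]
eef_rot: [0.301, 0.954, 0.0, 0.0]
contact_force: [-0.1, 0.3, -0.9]
opening: 0.159
finger_force: 20.0
```

Request:
{"fn": "drive_tool", "kwargs": {"targets": [{"tx": 0,"ty": 0,"tz": 0,"wx": 0,"wy": 0,"wz": 0,"claw": -0.4},{"tx": 0,"ty": 0,"tz": 0,"wx": 0,"wy": 0,"wz": 0,"claw": 0},{"tx": 0,"ty": 0,"tz": 0,"wx": 0,"wy": 0,"wz": 0,"claw": 0},{"tx": 0,"ty": 0,"tz": 0,"wx": 0,"wy": 0,"wz": 0,"claw": 0},{"tx": 0,"ty": 0,"tz": 0.5,"wx": 0,"wy": 0,"wz": 0,"claw": 0},{"tx": 0,"ty": 0,"tz": 1,"wx": 0,"wy": 0,"wz": 0,"claw": 0},{"tx": 0,"ty": 0,"tz": 1,"wx": 0,"wy": 0,"wz": 0,"claw": 0.5},{"tx": 0,"ty": 0,"tz": 1,"wx": 0,"wy": 0,"wz": 0,"claw": 1}]}}

```text
clock: 24.6
tool_pos: [0.4653, -0.1074, 0.1905]
eef_rot: [0.301, 0.954, -0.0, -0.0]
contact_force: [0.2, -0.7, -0.2]
opening: 0.657
finger_force: 0.0
```

Request:
{"fn": "drive_tool", "kwargs": {"targets": [{"tx": 0,"ty": -0.8,"tz": 1,"wx": 0,"wy": 0,"wz": 0,"claw": 1},{"tx": 0,"ty": -1,"tz": 0.5,"wx": 0,"wy": 0,"wz": 0,"claw": 1},{"tx": 0,"ty": -1,"tz": 0,"wx": 0,"wy": 0,"wz": 0,"claw": 1},{"tx": 0,"ty": -1,"tz": 0,"wx": 0,"wy": 0,"wz": 0,"claw": 1},{"tx": 0,"ty": -1,"tz": 0,"wx": 0,"wy": 0,"wz": 0,"claw": 1},{"tx": 0,"ty": -1,"tz": 0,"wx": 0,"wy": 0,"wz": 0,"claw": 1},{"tx": 0,"ty": -0.4,"tz": 0,"wx": 0,"wy": 0,"wz": 0,"claw": 1},{"tx": 0,"ty": 0,"tz": 0,"wx": 0,"wy": 0,"wz": 0,"claw": 1}]}}

```text
clock: 25.4
tool_pos: [0.465, -0.2949, 0.2342]
eef_rot: [0.303, 0.953, -0.0, -0.0]
contact_force: [-0.6, 0.0, 0.1]
opening: 1.001
finger_force: 0.0
```

Run:
```python
from h import *
from plant import vision
print(tool())
for n in("scene","side"):
    d=vision.snapshot(n);W,ok=cloud(d);P=W[ok]
    if n=="side":cv2.imwrite("pics/end.png",cv2.resize(d["image"][60:310,200:480],None,fx=2.4,fy=2.4,interpolation=cv2.INTER_CUBIC))
    for k,c,R in(("L",(.5112,.4475),.08),("Q",(.696,.005),.08),("S",(.4656,-.1075),.06)):
        print(n,k,"deck",rect(P,c,R,.061,.073)[1:],"bar",rect(P,c,R,.088,.11)[1:])
    for k,c,lo,hi in(("panel",(.381,-.329),.006,.02),("sander",(.467,.12),.015,.035)):print(k,rect(P,c,.08,lo,hi)[1:])
```

```text
(25.4, array([ 465. , -294.9,  234.2]), np.float64(-35.2), array([-0.6,  0. ,  0.1]), 88.1)
scene L deck (513.5, 445.7, 141.9, 62.2, 29.0, 66.9) bar (514.0, 444.2, 72.0, 20.3, 30.7, 96.3)
scene Q deck (697.9, 6.4, 98.2, 97.8, 24.0, 66.8) bar (698.1, 5.3, 61.6, 15.2, 22.8, 96.2)
scene S deck (468.1, -108.9, 87.6, 61.0, -35.0, 66.3) bar (468.2, -109.5, 60.2, 17.5, -37.2, 96.1)
panel (377.2, -327.9, 105.7, 75.9, 24.6, 11.6)
sander (469.3, 119.0, 108.8, 66.0, -37.0, 24.1)
side L deck (508.5, 449.3, 145.5, 64.8, 27.9, 66.1) bar (507.7, 447.8, 68.2, 20.6, 31.1, 95.9)
side Q deck (689.8, 17.8, 101.1, 78.9, 25.8, 66.6) bar (692.5, 7.8, 62.6, 15.9, 22.0, 96.7)
side S deck (463.0, -107.7, 84.1, 63.5, -35.1, 66.9) bar (462.4, -108.2, 60.0, 16.9, -31.1, 96.2)
panel (373.9, -326.4, 102.9, 75.2, 24.5, 12.1)
sander (464.6, 121.6, 105.6, 70.1, -36.7, 24.1)
```

View pics/end.png

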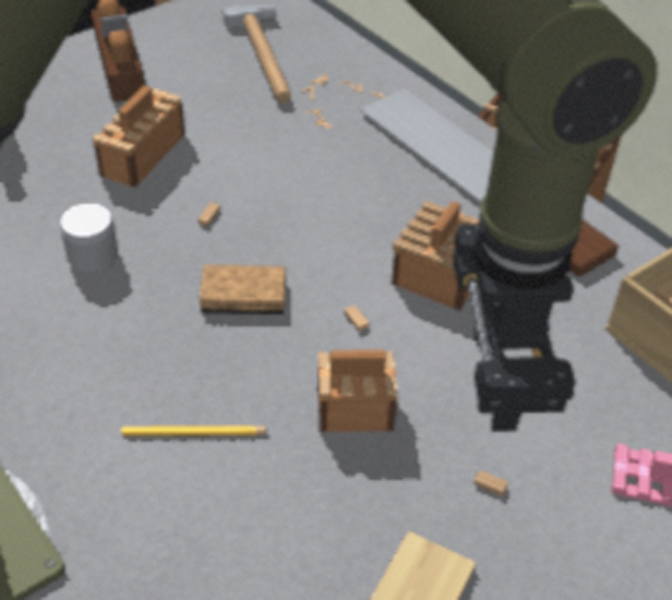

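All three lids lie flat: decks at 66–67.5 mm, with bar tops visible on the long (140,135), square (430,250) and small (357,390) boxes in the crop. Seen in the same camera, the offsets are about 0.5 mm (long), 4–5 mm (square) and 1 mm (small). The panel and sander haven't moved, and the arm is clear. Handing in.

```bash
python3 -c "
from plant import workorder
print(workorder.finish_job())"
```

```text
the job is handed in; nothing more can be done
None
```

The job is handed in at about 25 s: by the cameras all three lids lie flat on their own boxes, the square one 4–5 mm off centre (limit 10 mm) and the others within about 3 mm; the panel and sanding block were not touched, and no verdict came back.

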